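Load the specimen stage and set its guarded lamp knob

TASK

Get the insect specimens ready to photograph: set the amber and the blue resin block one by one down into the two pockets of the wooden photo stage, either block in either pocket, upright and fully home, without dropping them in from a height. Then reach through the round guard opening of the sloping lamp unit and turn the sunken red knob clockwise until the white line on it points at the yellow mark, and let go. Leave the jar, the setting board and the brush where they are.

Things in the scene. Friction and masses are not known exactly. Their poses are not given: they have to be found in the camera images.
- knob_grip (a point): Middle of the red knob's grip bar, on its turning axis. The frame turns with the knob: z points out of the panel along the axis (30 deg from vertical, leaning to the unit's front), x along the bar to the end with the white line, y across the bar. The bar is 60 long, 16 thick, 28 high (14 above and 14 below this point). The recess floor is 26 below this point.
- guard_mouth (a point): Centre of the round opening, 88 in diameter, in the 5 mm guard plate, at its outer face: 26 beyond knob_grip on the axis. z points out of the panel, x up the slope, y to the unit's left. The plate is the 150 by 150 top of a fixed grey box, about 143 high at its back; the recess under it is 126 by 126. The bench plate below is 180 by 170.
- yellow_mark (a point): Centre of the yellow mark, 16 by 7, on the guard plate beside the opening, 54 from the axis; same frame as guard_mouth.
- lamp_knob (a joint): Turn of the red knob, rad, range 0 to 2.2; grows as the knob is turned clockwise seen from outside, looking at the panel. At 1.40 the white line points exactly at the yellow mark. It starts between 0.1 and 0.7. It has light friction (0.06 N m) and stays where it is left.
- stage: Fixed light-wood photo stage, 200 (its x) by 150 (its y) by 26 high, lying flat on the bench. Origin at the centre of its underside, z up. Two pockets with white bottoms, side by side along its x.
- stage_hole0 (a point): Centre of the mouth of one pocket, at the stage's top face (26 above the bench), 44 to the -x side of the stage's centre. The pocket is 42 (stage x) by 86 (stage y) and 10 deep; its frame is parallel to the stage's.
- stage_hole1 (a point): Centre of the mouth of the other pocket, 44 to the +x side of the stage's centre; same size.
- amber_block_mid (a point): Centre of the loose amber resin block: 36 (its x) by 80 (its y) by 46 high (its z), about 150 g, with a dark butterfly on its top. This point is 23 above its underside. It starts flat on the bench, its 80 mm side roughly along world y. When home in a pocket this point is 39 above the bench and the block stands 36 out of the pocket.
- blue_block_mid (a point): Centre of the loose pale-blue resin block, same size and weight as the amber one, with a dark blue butterfly on its top; same frame.
- jar: Bystander: loose green glass jar with white cap, 64 in diameter, 110 high, standing; origin at the centre of its underside.
- board: Bystander: loose cork and wood insect setting board, 70 by 130 by 24 high, lying flat; origin at the centre of its underside.
- brush: Bystander: loose brush, 170 long, lying on the bench; handle towards its own -x.
There are look-alikes about, which are no part of the job. There is more than one size of the part that bears knob_grip; the job needs the larger. There is more than one size of the part that bears amber_block_mid; the job needs the smaller.

How it is judged (in metres and radians):
On the way, in this order (a step that is already met when the one before it is completed fails the run):
1. one resin block is home in a pocket and released ((((horizontal distance between amber_block_mid and stage_hole0 below 0.007 m or horizontal distance between amber_block_mid and stage_hole1 below 0.007 m) and z of amber_block_mid in the frame of stage below 0.042 m and angle between the y axis of amber_block_mid and the y axis of stage, either way round below 0.16 rad and angle between amber_block_mid's own z axis and vertical below 0.09 rad and contact force between the fingers and amber_block below 0.1 N) or ((horizontal distance between blue_block_mid and stage_hole0 below 0.007 m or horizontal distance between blue_block_mid and stage_hole1 below 0.007 m) and z of blue_block_mid in the frame of stage below 0.042 m and angle between the y axis of blue_block_mid and the y axis of stage, either way round below 0.16 rad and angle between blue_block_mid's own z axis and vertical below 0.09 rad and contact force between the fingers and blue_block below 0.1 N))), for 0.2 s.
2. both resin blocks are home, one in each pocket, and released ((horizontal distance between amber_block_mid and stage_hole0 below 0.007 m or horizontal distance between amber_block_mid and stage_hole1 below 0.007 m) and z of each of amber_block_mid, blue_block_mid in the frame of stage below 0.042 m and angle between the y axis of each of amber_block_mid, blue_block_mid and the y axis of stage, either way round below 0.16 rad and angle between each of amber_block_mid, blue_block_mid's own z axis and vertical below 0.09 rad and contact force between the fingers and amber_block below 0.1 N and (horizontal distance between blue_block_mid and stage_hole0 below 0.007 m or horizontal distance between blue_block_mid and stage_hole1 below 0.007 m) and contact force between the fingers and blue_block below 0.1 N), for 0.2 s.
3. the knob's white line points at the yellow mark (value of joint lamp_knob between 1.25 and 1.55 rad), for 0.2 s.
At the end, for the whole second after the job is handed in: A resin block in each pocket, either way: centre within 7 mm of the pocket's (seen from above) and at most 42 mm above the bench, upright within 0.09 rad, long side along the pocket within 0.16 rad, at rest. Knob at rest between 1.25 and 1.55 rad (all of step 2 and all of step 3 and linear speed of each of amber_block, blue_block below 0.02 m/s and velocity of joint lamp_knob between -0.05 and 0.05 rad/s); the robot touches nothing.
It fails at once if the jar is moved more than 30 mm or tipped over (distance of jar from where it was at the start of the episode above 0.03 m or angle between jar's own z axis and vertical above 0.5 rad).
It fails at once if the setting board or the brush is moved more than 30 mm (distance of any of board, brush from where it was at the start of the episode above 0.03 m).
It fails at once if the amber block is dropped (falls free faster than 0.75 m/s, about 30 mm) (contact force between the fingers and amber_block below 0.02 N and linear speed of amber_block above 0.75 m/s).
It fails at once if the blue block is dropped (falls free faster than 0.75 m/s, about 30 mm) (contact force between the fingers and blue_block below 0.02 N and linear speed of blue_block above 0.75 m/s).
It also fails if it takes over 72 s, if anything falls off the work surface, if the arm or the gripper's body presses on something with over 40 N, if the wrist force passes 120 N, or if a joint passes its speed limit or range.

ROBOT

A 6-joint arm with a two-finger parallel gripper is mounted at the origin on the work surface. World frame = base frame: x ahead of the robot, y to its left, z up, the work surface at z = 0. Lengths are in mm, angles in rad, forces in N, time in s.
With the tool pointing down it reaches from about 350 to 975 mm from the base axis. Payload 7.1 kg.
Tool frame: the origin (TCP) lies at the very end of the fingers, on their centre line; the grasp point (between the pads) lies 19 mm behind it (bot.grip_point_offset is the distance from the TCP to the grasp point, in mm); z points along the fingers, y is the direction in which the jaws open and shut (so a half turn about z gives the same grasp; the last joint's range is limited). The gripper opens to 88 mm and grips with 3 to 60 N. Pads are 20 mm wide; open, the fingers measure 115 mm over their backs; the gripper's body (75 mm by 178 mm) begins 61 mm behind the grasp point.
Start: joints at [1.268, 0.423, 1.63, -0, 1.089, -0.019], TCP at [174.972, 599.991, 222.675] pointing down, gripper open.
Joint ranges: [-3, 3], [-0.9, 2.11], [0.09, 2.58], [-1.31, 4.45], [0.11, 2.69], [-2.54, 2.54]. Speed limits (rad/s): [2.39, 2.39, 3.01, 3.14, 3.14, 3.14].

INTERFACE

Orientations are given as a unit quaternion [x, y, z, w].
In Python, from bench import bot gives the robot as it stands.
- The arm moves only by the shell command python3 -m pendant 'ROWS'. ROWS is a JSON object of lists of equal length, an entry for each row: "linear": the shift along the tool's x, y, z in mm, a list of three; "angular": the turn, a rotation vector about the tool's x, y, z in degrees, a list of three; "jaw": the closure, from 0 (fully open) to 1 (shut). In form: {"linear": [[dx, dy, dz], ...], "angular": [[rx, ry, rz], ...], "jaw": [jaw, ...]}. A call has 1 to 5 rows; each row shifts and turns the commanded pose from where the row before left it, along the tool's axes as they then stand; what a row does not reach is not made up. A row lasts 1/8 s, in which the tool goes at most 62.5 mm and 10.7 degrees, less where a joint would pass 70% of its speed; a pose out of reach is approached as far as the arm can. A call is refused whole if a number of a shift passes 62.5 or a number of a turn 10.7, either way. A call with a gripper value outside its range is refused whole. The fingers move at their own pace and stop on an object; the grip force is fixed at half the most. Time passes only in rows, so rows that do not move let the fingers close. It gives the time, the measured TCP pose, the force and the opening at its end, in the units of the state.
- bot.get_obs(): the state, without advancing time (a new reading comes with each control period).
- bot.grab_frame(name): name is "side" or "top" or "wrist"; returns the picture (480x640x3 uint8, red, green, blue); there is no depth.
- bot.calibration(name): a dict with "vfov" (degrees; the focal length in pixels is half the picture's height over the tangent of half this angle, whatever the lens; pixels are square), "cx", "cy" (the principal point, pixels), "world_to_cam" (4x4, takes a point from world to camera coordinates). Camera axes: x right, y up, looking along -z (the intrinsics and any distortion apply to the point x, -y, -z); pixel columns grow to the right and rows downward; lengths in mm; the calibration is good to about 2 mm. The wrist camera is an equidistant fisheye: a pixel r from the principal point sees the ray r / f radians off the axis. A picture is of the moment at which its call begins: read the wrist's pose just before it. calibration takes no time and is no camera call; for the wrist camera it gives the pose at the moment of the call.
- bot.finish_job(): hands the job in, once; it reports no verdict.
The state is a dict: "clock": time; "joint_positions": joint angles; "joint_velocities": joint speeds; "joint_torque": joint torques, N m; "tool_pos": TCP position; "orientation": TCP orientation; "force": force on the tool from outside, world axes, zero at the start; "torque": the same for the moment, N m; "width": finger opening in mm.
Only numpy, scipy, OpenCV 4.12 (cv2) and the standard library are available. Lean on these libraries where they do the work, as an engineer would, in place of code of your own. Each camera call takes 0.05 s, during which the arm holds its last target.

## Working session

There is one attempt and no reset: what is moved stays moved. The work goes in short steps, Python scripts to look and compute and a shell command to move; the robot and the scene stay as the last step left them, time stands still between calls to the robot, and variables do not carry over. Pictures are saved under pics/ and viewed, and the job is handed in when it is done.

```bash
ls; mkdir -p pics; python3 - <<'E'
from bench import bot
import cv2,numpy as np
o=bot.get_obs();print({k:np.round(v,3).tolist() for k,v in o.items()})
for n in ["side","top","wrist"]:
    c=bot.calibration(n);print(n,c["vfov"],c["cx"],c["cy"],{k:v for k,v in c.items() if k not in("world_to_cam","vfov","cx","cy")});print(np.round(c["world_to_cam"],3).tolist())
    cv2.imwrite(f"pics/{n}0.png",bot.grab_frame(n)[:,:,::-1])
E
```

```text
pics
{'clock': 0.0, 'joint_positions': [1.268, 0.424, 1.631, 0.0, 1.089, -0.019], 'joint_velocities': [-0.0, 0.002, 0.002, 0.001, -0.001, 0.001], 'joint_torque': [0.0, -54.462, -27.367, 0.064, 0.023, -0.0], 'tool_pos': [174.822, 599.487, 221.917], 'orientation': [0.141, 0.99, -0.001, -0.0], 'force': [0.008, 0.524, -0.693], 'torque': [-0.043, -0.039, 0.021], 'width': 87.905}
side 48.599391073901955 321.6027946898421 244.03473926251095 {}
[[0.939, -0.343, 0.014, -548.861], [0.218, 0.625, 0.75, -172.545], [-0.266, -0.701, 0.662, -1201.855], [0.0, 0.0, 0.0, 1.0]]
top 55.7232204262999 318.2440699167748 241.52587314529438 {}
[[-0.018, -1.0, 0.012, -82.398], [0.986, -0.016, 0.166, -558.871], [-0.165, 0.015, 0.986, -977.041], [0.0, 0.0, 0.0, 1.0]]
wrist 65.70646984690485 318.2474333558337 246.72965264193186 {}
[[0.279, 0.96, -0.001, -623.731], [-0.915, 0.265, -0.305, 38.321], [-0.293, 0.086, 0.952, -392.004], [0.0, 0.0, 0.0, 1.0]]
```

View pics/side0.png

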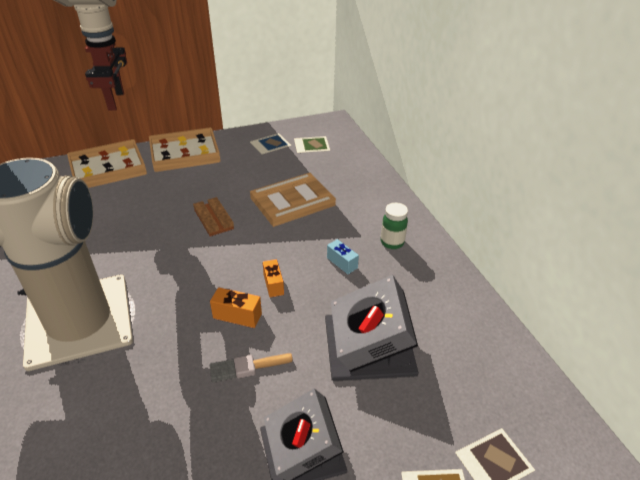

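View pics/top0.png

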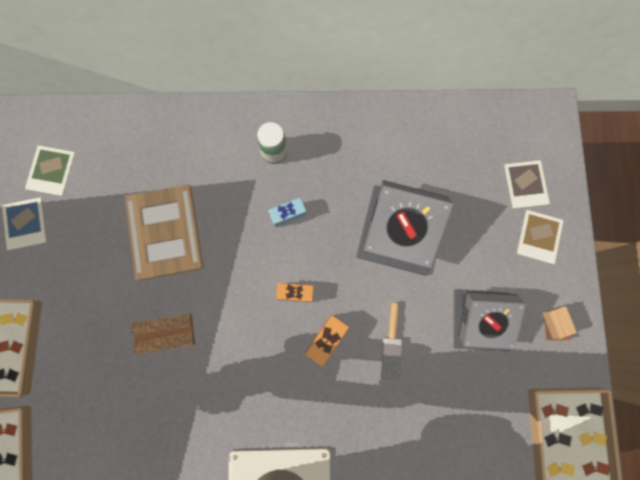

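View pics/wrist0.png

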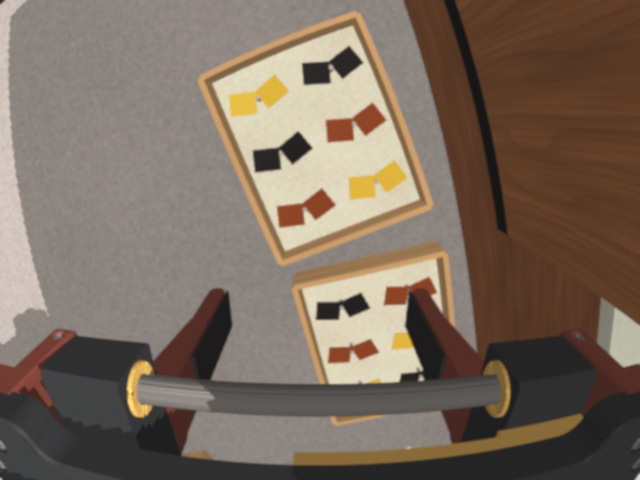

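Look-alikes: amber candidates are top (295,292), small, and (328,340), large, so I choose the small one. Lamp candidates are top (407,227), large, and (493,324), small, so I choose the large one. Blue (287,211) and the stage (163,232) each have only one candidate. Next I'll measure them and check a close crop.

```bash
cat > h.py <<'E'
import numpy as np,cv2
from bench import bot
from scipy.spatial.transform import Rotation as R
def ray(n,px,c=None):
    c=c or bot.calibration(n); f=240/np.tan(np.radians(c["vfov"]/2))
    px=np.atleast_2d(px).astype(float); u=(px[:,0]-c["cx"])/f; v=(px[:,1]-c["cy"])/f
    if n=="wrist":
        r=np.hypot(u,v)+1e-12; d=np.c_[np.sin(r)*u/r,-np.sin(r)*v/r,-np.cos(r)]
    else: d=np.c_[u,-v,-np.ones(len(u))]
    W=np.array(c["world_to_cam"]); return -W[:3,:3].T@W[:3,3], d@W[:3,:3]
def onz(n,px,z,c=None):
    o,d=ray(n,px,c); return o+d*((z-o[2])/d[:,2])[:,None]
def tri(p1,p2,n1="side",n2="top"):
    o1,d1=ray(n1,p1);o2,d2=ray(n2,p2);d1=d1[0];d2=d2[0]
    s=np.linalg.lstsq(np.c_[d1,-d2],o2-o1,rcond=None)[0]
    a=o1+s[0]*d1;b=o2+s[1]*d2; return (a+b)/2,np.linalg.norm(a-b)
def proj(n,P,c=None):
    c=c or bot.calibration(n); f=240/np.tan(np.radians(c["vfov"]/2))
    W=np.array(c["world_to_cam"]);p=W[:3,:3]@np.array(P,float)+W[:3,3]
    x,y,z=p[0],-p[1],-p[2]
    if n=="wrist":
        r=np.hypot(x,y);t=np.arctan2(r,z);return np.array([c["cx"]+f*t*x/r,c["cy"]+f*t*y/r])
    return np.array([c["cx"]+f*x/z,c["cy"]+f*y/z])
def snap(n,name=None):
    c=bot.calibration(n); im=bot.grab_frame(n)[:,:,::-1].copy()
    if name: cv2.imwrite(f"pics/{name}.png",im)
    return im,c
def pose():
    o=bot.get_obs(); return np.array(o["tool_pos"]),R.from_quat(o["orientation"]),o
E
python3 - <<'E'
from h import *
t=cv2.imread("pics/top0.png"); s=cv2.imread("pics/side0.png")
cv2.imwrite("pics/crA.png",cv2.resize(t[100:380,110:460],None,fx=2.2,fy=2.1,interpolation=3))
cv2.imwrite("pics/crB.png",cv2.resize(s[170:390,180:430],None,fx=2.7,fy=2.7,interpolation=3))
hsv=cv2.cvtColor(t,cv2.COLOR_BGR2HSV)
for nm,lo,hi in [("amber",(8,180,150),(18,255,255)),("blue",(95,60,120),(115,255,255)),("red",(0,180,90),(4,255,255)),("yel",(22,150,150),(32,255,255))]:
    m=cv2.inRange(hsv,lo,hi); m=cv2.morphologyEx(m,cv2.MORPH_CLOSE,np.ones((7,7)) if nm in("amber","blue") else np.ones((3,3)))
    for c in cv2.findContours(m,0,1)[0]:
        if cv2.contourArea(c)>12:
            r=cv2.minAreaRect(c); print(nm,np.round(r[0],1),np.round(r[1],1),round(r[2]),np.round(onz("top",[r[0]],46)[0]))
            if nm in("amber","blue"):print(np.round(onz("top",cv2.boxPoints(r),46)[:,:2]).tolist())
E
```

```text
blue [286.4 210.5] [14.3 18. ] 70 [630. -21.  46.]
[[639.0, 4.0], [653.0, -35.0], [622.0, -46.0], [608.0, -7.0]]
yel [567.3 468.8] [9.2 6.8] 14 [  66. -605.   46.]
yel [553.3 469.1] [7.6 7.6] 63 [  66. -576.   46.]
yel [585.1 438.5] [7.3 7. ] 72 [ 125. -650.   46.]
yel [599.4 438.4] [10.2  6.8] 14 [ 125. -680.   46.]
yel [ 19.6 319. ] [7.1 7.4] 22 [397. 561.  46.]
yel [  5.4 318.8] [ 6.5 10.7] 76 [398. 592.  46.]
```

View pics/crA.png

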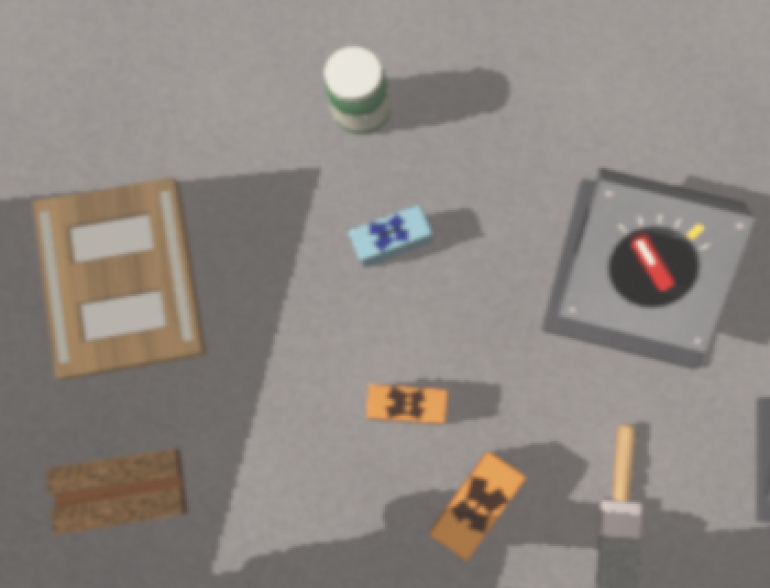

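View pics/crB.png

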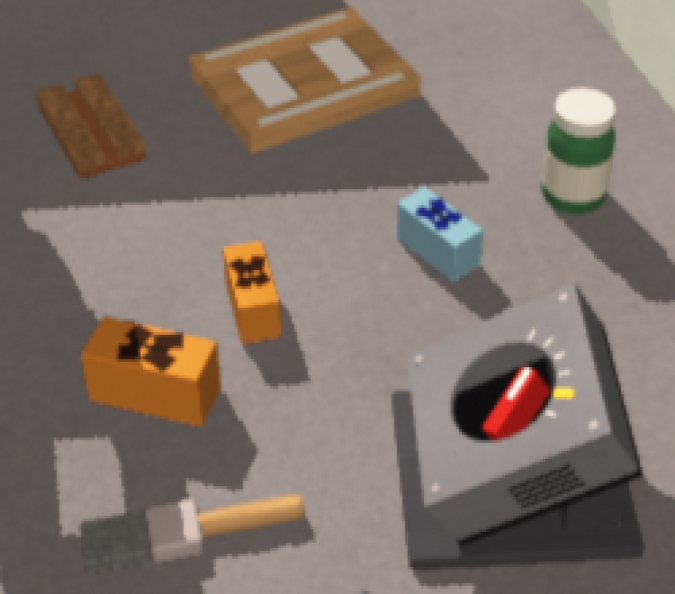

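```bash
python3 - <<'E'
from h import *
for n in("top","side"):
    print(n,np.round(ray(n,[0,0])[0]))
t=cv2.imread("pics/top0.png");hsv=cv2.cvtColor(t,cv2.COLOR_BGR2HSV)
for p in [(280,292),(296,215),(295,205),(276,215),(330,325),(408,228),(427,211),(156,214),(280,300),(140,245)]:print(p,hsv[p[1],p[0]])
def m(nm,lo,hi,roi,z,close):
    x0,y0,x1,y1=roi; k=np.zeros(hsv.shape[:2],np.uint8);k[y0:y1,x0:x1]=cv2.inRange(hsv,lo,hi)[y0:y1,x0:x1]
    k=cv2.morphologyEx(k,cv2.MORPH_CLOSE,np.ones((close,close)))
    for c in cv2.findContours(k,0,1)[0]:
        if cv2.contourArea(c)<15: continue
        w=onz("top",c[:,0,:],z)[:,:2].astype(np.float32); r=cv2.minAreaRect(w)
        print(nm,np.round(r[0],1),np.round(r[1],1),round(r[2],1),"px",np.round(cv2.minAreaRect(c)[0],1))
m("amber",(5,120,200),(20,255,255),(265,275,325,310),46,11)
m("blue",(85,60,170),(125,255,255),(260,190,315,230),46,11)
m("pock",(0,0,130),(180,60,255),(135,195,190,270),16,1)
m("wood",(5,60,60),(25,200,255),(115,180,210,285),26,9)
E
```

```text
top [ 388.  -76. 1057.]
side [ 233. -923.  932.]
(280, 292) [ 16 152 228]
(296, 215) [ 98  51 144]
(295, 205) [ 96  54 207]
(276, 215) [ 96  54 212]
(330, 325) [ 16 154 228]
(408, 228) [  1 171 218]
(427, 211) [ 22 106 212]
(156, 214) [ 18  17 182]
(280, 300) [ 10  44 157]
(140, 245) [ 16 102 165]
amber [445.  -37.1] [77.6 33.6] 86.1 px [294.4 292. ]
blue [630.2 -21.1] [30.4 41.5] 22.9 px [286.6 210.7]
pock [548.9 260.6] [43.1 86.3] 9.9 px [165.4 249.9]
pock [556.2 329.5] [104.4  11.2] 9.6 px [135.5 247.2]
pock [636.  275.8] [42.9 86.4] 9.9 px [160.3 213.1]
pock [627.  210.6] [106.9  11.5] 9.6 px [188.2 216.7]
wood [590.4 264.5] [204.  155.1] 9.8 px [162.4 232.4]
```

```bash
cat >> h.py <<'E'
def Rdown(yaw): # tool z down, tool y at world yaw (deg)
    a=np.radians(yaw); y=np.array([np.cos(a),np.sin(a),0]); z=np.array([0,0,-1.]); return R.from_matrix(np.c_[np.cross(y,z),y,z])
def plan(pos,Rg,n=None,vmax=55,wmax=10,frm=None):
    p,r,_=pose() if frm is None else (*frm,None)
    dp=np.array(pos)-p; rv=(r.inv()*Rg).as_rotvec(degrees=True)
    k=n or int(max(1,np.ceil(np.linalg.norm(dp)/vmax),np.ceil(np.linalg.norm(rv)/wmax)))
    for i in range(k):
        ri=r*R.from_rotvec(rv*i/k,degrees=True)
        print(i,"lin",np.round(ri.inv().apply(dp/k),1).tolist(),"ang",np.round(rv/k,2).tolist())
E
python3 - <<'E'
from h import *
t=cv2.imread("pics/top0.png");hsv=cv2.cvtColor(t,cv2.COLOR_BGR2HSV)
k=np.zeros(hsv.shape[:2],np.uint8);k[190:235,255:312]=cv2.inRange(hsv,(85,25,165),(130,255,255))[190:235,255:312]
k|=cv2.inRange(hsv,(110,90,60),(130,255,255))*(np.indices(k.shape)[0]<230)*(np.indices(k.shape)[0]>190).astype(np.uint8)*(np.indices(k.shape)[1]>255)*(np.indices(k.shape)[1]<312)
k=cv2.morphologyEx(k.astype(np.uint8),cv2.MORPH_CLOSE,np.ones((5,5)))
for c in cv2.findContours(k,0,1)[0]:
    if cv2.contourArea(c)>40: print(cv2.contourArea(c),[np.round(v,1) for v in cv2.minAreaRect(onz("top",c[:,0],46)[:,:2].astype(np.float32))])
plan([445,-37,150],Rdown(-3.9))
E
```

```text
475.0 [array([631.5, -21.2]), array([35.4, 80.2]), np.float64(21.0)]
0 lin [-33.7, -41.2, 5.6] ang [-0.0, 0.0, 5.97]
1 lin [-37.8, -37.5, 5.6] ang [-0.0, 0.0, 5.97]
2 lin [-41.5, -33.3, 5.6] ang [-0.0, 0.0, 5.97]
3 lin [-44.7, -28.8, 5.6] ang [-0.0, 0.0, 5.97]
4 lin [-47.5, -24.0, 5.6] ang [-0.0, 0.0, 5.97]
5 lin [-49.7, -19.0, 5.6] ang [-0.0, 0.0, 5.97]
6 lin [-51.4, -13.7, 5.6] ang [-0.0, 0.0, 5.97]
7 lin [-52.5, -8.3, 5.6] ang [-0.0, 0.0, 5.97]
8 lin [-53.1, -2.8, 5.6] ang [-0.0, 0.0, 5.97]
9 lin [-53.1, 2.8, 5.6] ang [-0.0, 0.0, 5.97]
10 lin [-52.5, 8.3, 5.6] ang [-0.0, 0.0, 5.97]
11 lin [-51.4, 13.7, 5.5] ang [-0.0, 0.0, 5.97]
12 lin [-49.7, 19.0, 5.5] ang [-0.0, 0.0, 5.97]
```

```bash
python3 -m pendant '{"linear":[[-34,-41,5],[-38,-37,5],[-41,-33,5],[-45,-29,5],[-47,-24,6]],"angular":[[0,0,6],[0,0,6],[0,0,6],[0,0,6],[0,0,6]],"jaw":[0,0,0,0,0]}'; python3 -m pendant '{"linear":[[-50,-19,6],[-51,-14,6],[-52,-8,6],[-53,-3,6],[-53,3,6]],"angular":[[0,0,6],[0,0,6],[0,0,6],[0,0,6],[0,0,6]],"jaw":[0,0,0,0,0]}'; python3 -m pendant '{"linear":[[-52,8,6],[-51,14,6],[-50,19,5],[0,0,0]],"angular":[[0,0,6],[0,0,6],[0,0,6],[0,0,0]],"jaw":[0,0,0,0]}'
python3 - <<'E'
from h import *
snap("wrist","w1"); p,r,o=pose(); print(p,r.as_matrix().round(3).tolist(),o["joint_positions"])
plan([445,-37,150],Rdown(-3.9))
E
```

```text
clock: 0.78
tool_pos: [279.4, 354.4, 196.5]
orientation: [0.394, 0.919, 0.0, 0.0]
force: [1.0, -0.1, -0.2]
width: 87.5
clock: 1.4
tool_pos: [382.1, 109.9, 166.6]
orientation: [0.619, 0.786, 0.0, 0.0]
force: [0.3, 0.5, 0.0]
width: 87.6
clock: 1.9
tool_pos: [444.1, -37.9, 149.4]
orientation: [0.735, 0.678, 0.0, 0.0]
force: [-0.5, 0.0, 0.1]
width: 87.9
[443.0045536  -36.44633231 149.346062  ] [[0.077, 0.997, -0.001], [0.997, -0.077, 0.0], [0.0, -0.001, -1.0]] [-1.08923083e-01  2.75507942e-01  2.07239252e+00  1.25490504e-04
  7.94356954e-01 -3.15889299e-02]
0 lin [-0.4, 2.0, -0.7] ang [-0.04, -0.01, -0.54]
```

View pics/w1.png

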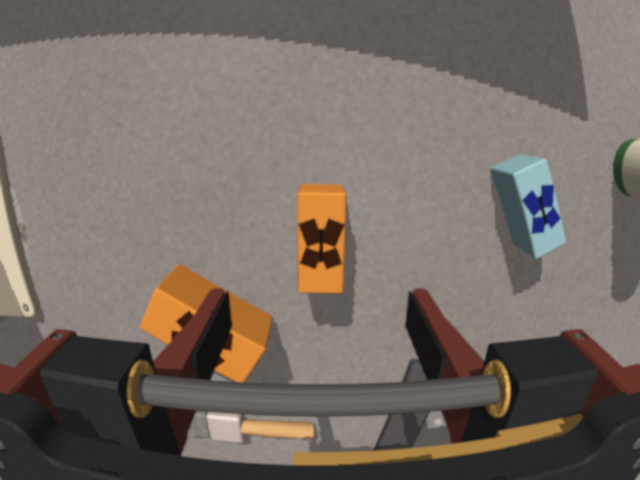

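```bash
python3 - <<'E'
from h import *
im=cv2.imread("pics/w1.png");h=cv2.cvtColor(im,cv2.COLOR_BGR2HSV)
def rect(lo,hi,roi,z,cl):
    x0,y0,x1,y1=roi;k=np.zeros(h.shape[:2],np.uint8);k[y0:y1,x0:x1]=cv2.inRange(h,lo,hi)[y0:y1,x0:x1]
    k=cv2.morphologyEx(k,cv2.MORPH_CLOSE,np.ones((cl,cl)))
    c=max(cv2.findContours(k,0,1)[0],key=cv2.contourArea);w=onz("wrist",c[:,0],z)[:,:2].astype(np.float32);print([np.round(v,1) for v in cv2.minAreaRect(w)])
# top-face corners of amber by eye
print(h[200,322],h[188,322],h[220,305],h[285,340])
rect((5,150,215),(20,255,255),(285,180,360,300),46,25)
print(onz("wrist",[(321,243),(298,193),(346,193),(300,292),(344,292)],46).round(1).tolist())
print(onz("wrist",[(543,208),(505,170),(541,158),(537,257),(564,241)],46).round(1).tolist())
E
```

```text
[ 15 188 223] [ 15 189 202] [ 15 189 197] [ 15 189 219]
[array([445.6, -35.1]), array([77.6, 32.6]), np.float64(84.8)]
[[445.8, -35.1, 46.0], [432.1, 3.9, 46.0], [466.7, 1.3, 46.0], [426.4, -74.0, 46.0], [460.9, -76.7, 46.0]]
[[631.9, -18.5, 46.0], [592.9, 13.4, 46.0], [627.6, 23.1, 46.0], [630.3, -61.5, 46.0], [658.9, -49.1, 46.0]]
```

```bash
python3 -m pendant '{"linear":[[1,1,45],[0,1,45],[0,0,30],[0,0,13],[0,0,0]],"angular":[[0,0,0],[0,0,0],[0,0,0],[0,0,0],[0,0,0]],"jaw":[0,0,0,0,0.3]}'; python3 -m pendant '{"linear":[[0,0,0],[0,0,0],[0,0,0],[0,0,0]],"angular":[[0,0,0],[0,0,0],[0,0,0],[0,0,0]],"jaw":[0.8,1,1,1]}'
```

```text
clock: 2.58
tool_pos: [444.4, -33.6, 16.5]
orientation: [0.732, 0.681, -0.0, -0.001]
force: [-0.2, -0.8, 0.4]
width: 81.2
clock: 3.08
tool_pos: [445.3, -34.4, 17.0]
orientation: [0.733, 0.68, 0.0, 0.0]
force: [-0.3, 0.8, 0.4]
width: 41.2
```

```bash
python3 -m pendant '{"linear":[[0,0,0],[0,0,0]],"angular":[[0,0,0],[0,0,0]],"jaw":[1,1]}'; python3 -m pendant '{"linear":[[0,0,-20],[0,0,-40],[0,0,-50]],"angular":[[0,0,0],[0,0,0],[0,0,0]],"jaw":[1,1,1]}'
python3 - <<'E'
from h import *
print(pose()[0])
plan([549,260.5,125],Rdown(9.9))
E
```

```text
clock: 3.32
tool_pos: [445.4, -34.4, 17.0]
orientation: [0.733, 0.68, 0.0, 0.0]
force: [0.6, -0.4, 6.4]
width: 35.7
clock: 3.7
tool_pos: [443.8, -34.2, 126.9]
orientation: [0.733, 0.68, -0.001, -0.001]
force: [1.4, 0.0, -1.8]
width: 35.8
[443.77455275 -34.20243785 126.87308975]
0 lin [50.3, 13.8, 0.3] ang [-0.03, -0.0, -2.36]
1 lin [49.7, 15.9, 0.3] ang [-0.03, -0.0, -2.36]
2 lin [49.0, 17.9, 0.3] ang [-0.03, -0.0, -2.36]
3 lin [48.2, 19.9, 0.3] ang [-0.03, -0.0, -2.36]
4 lin [47.3, 21.9, 0.3] ang [-0.03, -0.0, -2.36]
5 lin [46.4, 23.8, 0.3] ang [-0.03, -0.0, -2.36]
```

```bash
python3 -m pendant '{"linear":[[50,14,0],[50,16,0],[49,18,0],[48,20,0],[0,0,0]],"angular":[[0,0,-2.4],[0,0,-2.4],[0,0,-2.4],[0,0,-7],[0,0,0]],"jaw":[1,1,1,1,1]}'
python3 - <<'E'
from h import *
im,c=snap("wrist","w2"); p,r,o=pose(); print(p,r.as_matrix()[:,1].round(3));np.save("c2.npy",c)
E
```

```text
clock: 4.32
tool_pos: [516.2, 164.9, 126.4]
orientation: [0.642, 0.767, 0.0, 0.0]
force: [-0.2, -1.0, -1.8]
width: 35.8
[514.97001348 163.11541407 126.06523628] [ 0.985  0.175 -0.001]
```

View pics/w2.png

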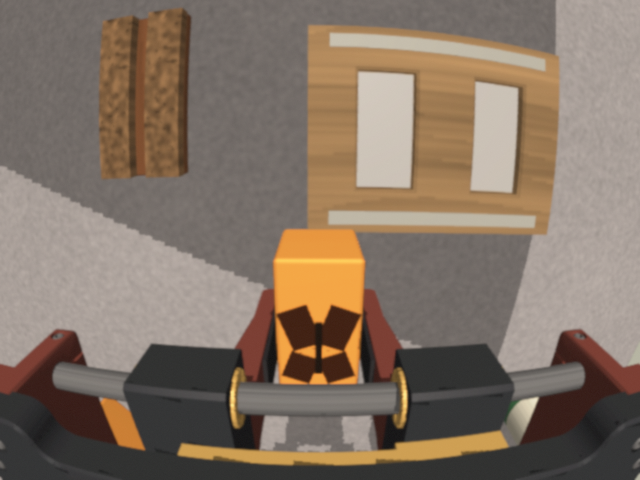

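```bash
python3 - <<'E'
from h import *
im=cv2.imread("pics/w2.png");c=np.load("c2.npy",allow_pickle=True).item();h=cv2.cvtColor(im,cv2.COLOR_BGR2HSV)
print("cam",ray("wrist",[0,0],c)[0].round(1))
p,r,_=pose()
for roi in [(345,60,425,200),(460,70,530,205)]:
    x0,y0,x1,y1=roi;k=np.zeros(h.shape[:2],np.uint8);k[y0:y1,x0:x1]=cv2.inRange(h,(0,0,150),(180,50,255))[y0:y1,x0:x1]
    ct=max(cv2.findContours(k,0,1)[0],key=cv2.contourArea)
    for z in(16,26):
        q=cv2.minAreaRect(onz("wrist",ct[:,0],z,c)[:,:2].astype(np.float32));print(z,[np.round(v,1) for v in q])
b=onz("wrist",[(276,260),(364,260),(320,260)],p[2]+29,c);print("block front edge tool",r.inv().apply(b-p).round(1).tolist())
E
```

```text
cam [501.7 247.1 288.6]
16 [array([549.5, 258.2]), array([41. , 85.1]), np.float64(10.0)]
26 [array([547.7, 257.8]), array([39.5, 81.9]), np.float64(10.0)]
16 [array([637.6, 273.9]), array([38.5, 85.1]), np.float64(10.0)]
26 [array([632.6, 272.9]), array([37.1, 81.9]), np.float64(10.0)]
block front edge tool [[36.9, -14.3, -29.0], [37.0, 19.4, -29.0], [36.9, 2.5, -29.0]]
```

```bash
python3 - <<'E'
from h import *
plan([548.8,261.3,60],Rdown(9.95))
E
```

```text
0 lin [30.3, 16.8, 22.0] ang [-0.02, 0.0, 0.03]
1 lin [30.3, 16.8, 22.0] ang [-0.02, 0.0, 0.03]
2 lin [30.3, 16.8, 22.0] ang [-0.02, 0.0, 0.03]
```

```bash
python3 -m pendant '{"linear":[[45,25,5],[46,25,20],[0,0,40],[0,0,0],[0,0,0]],"angular":[[0,0,0],[0,0,0],[0,0,0],[0,0,0],[0,0,0]],"jaw":[1,1,1,1,1]}'
python3 - <<'E'
from h import *
for i in range(4):
    im,c=snap("side","s3"); print(pose()[0].round(1))
cv2.imwrite("pics/s3c.png",cv2.resize(im[140:260,220:360],None,fx=5,fy=5,interpolation=3)); im,c=snap("wrist","w3");np.save("c3.npy",c)
E
```

```text
clock: 5.0
tool_pos: [548.8, 259.0, 62.3]
orientation: [0.644, 0.765, -0.0, -0.0]
force: [0.1, -0.0, -0.8]
width: 35.7
[549.4 259.4  62.9]
[549.7 259.6  63.2]
[549.8 259.9  63.3]
[549.7 260.1  63.2]
```

View pics/s3c.png

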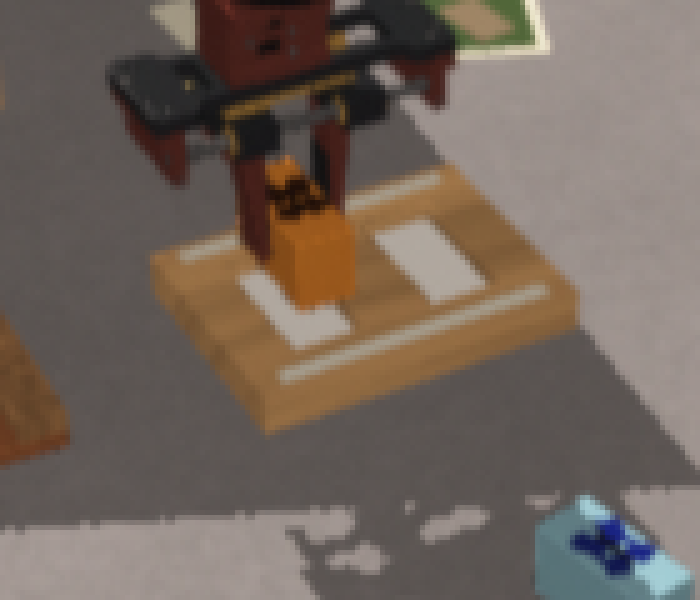

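View pics/w3.png

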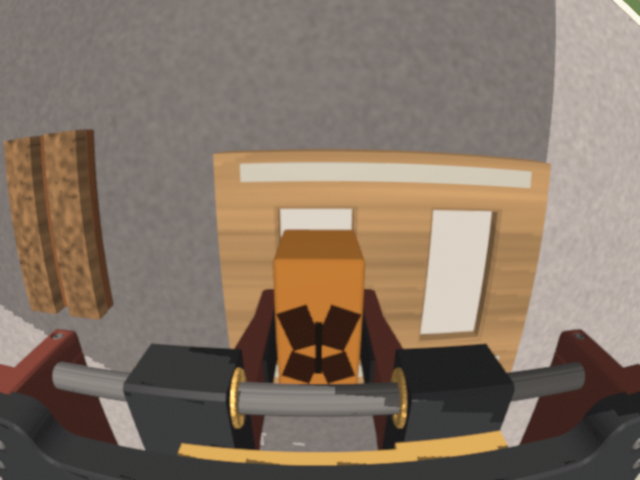

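```bash
python3 - <<'E'
from h import *
im=cv2.imread("pics/w3.png");cv2.imwrite("pics/w3c.png",cv2.resize(im[190:270,250:380],None,fx=6,fy=6,interpolation=3))
c=np.load("c3.npy",allow_pickle=True).item();p,r,_=pose()
T=lambda px,z:r.inv().apply(onz("wrist",px,z,c)-p).round(1).tolist()
print("blk bottom front",T([(287,231),(356,231)],p[2]-17)); print("blk top front",T([(276,260),(364,260)],p[2]+29))
print("rim",T([(279,207),(354,208)],26),"floor",T([(279,207),(354,208)],16))
E
```

```text
blk bottom front [[34.2, -15.1, 17.0], [34.2, 19.6, 17.1]]
blk top front [[35.3, -15.6, -29.0], [35.3, 18.2, -28.9]]
rim [[42.4, -20.9, 37.0], [41.8, 20.2, 37.1]] floor [[40.4, -22.0, 47.0], [39.8, 21.2, 47.1]]
```

View pics/w3c.png

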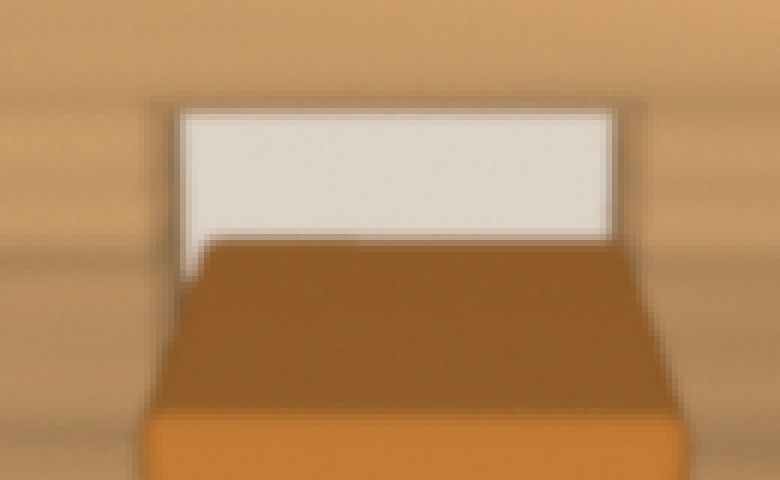

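```bash
python3 - <<'E'
from h import *
c=np.load("c3.npy",allow_pickle=True).item();p,r,_=pose()
T=lambda px,z:r.inv().apply(onz("wrist",px,z,c)-p).round(1).tolist()
print("blk",T([(284.2,230),(353,230)],p[2]-17)); 
print("rim",T([(276.5,206.8),(356,206.8)],26),"floor",T([(279.7,208),(352.3,208)],16)); print(p)
E
```

```text
blk [[34.7, -16.5, 17.0], [34.7, 18.0, 17.1]]
rim [[42.5, -22.3, 37.0], [42.5, 21.3, 37.1]] floor [[39.8, -21.6, 47.0], [39.8, 20.2, 47.1]]
[549.62099912 260.1277352   63.04305132]
```

```bash
python3 -m pendant '{"linear":[[3.5,-1.2,6],[0,0,8],[0,0,3],[0,0,0]],"angular":[[0,0,0],[0,0,0],[0,0,0],[0,0,0]],"jaw":[1,1,1,1]}'
python3 - <<'E'
from h import *
im,c=snap("wrist","w4");np.save("c4.npy",c);cv2.imwrite("pics/w4c.png",cv2.resize(im[190:270,250:380],None,fx=6,fy=6,interpolation=3))
for i in range(2):snap("side"); print(pose()[0].round(1))
E
```

```text
clock: 5.75
tool_pos: [546.8, 263.5, 44.1]
orientation: [0.643, 0.766, -0.0, -0.0]
force: [0.8, -0.1, -0.7]
width: 35.9
[547.1 263.6  44.6]
[547.2 263.6  44.7]
```

View pics/w4c.png

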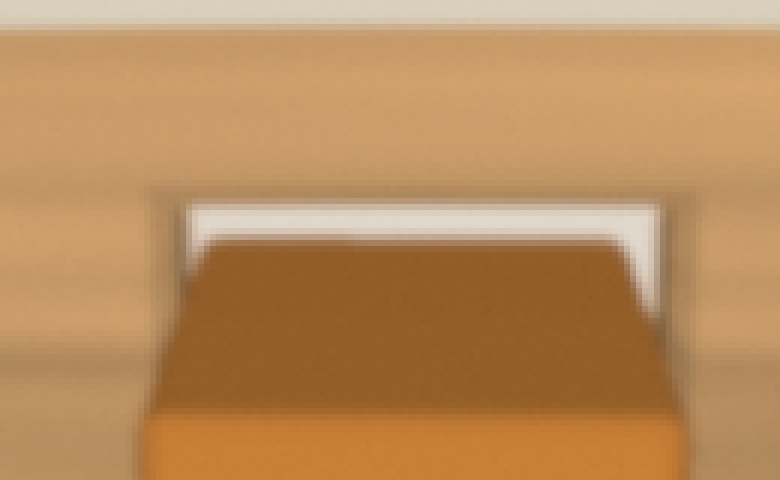

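```bash
python3 -m pendant '{"linear":[[0.2,0.9,2],[0,0,4],[0,0,4],[0,0,0]],"angular":[[0,0,0],[0,0,0],[0,0,0],[0,0,0]],"jaw":[1,1,1,1]}'
```

```text
clock: 6.4
tool_pos: [547.6, 263.8, 34.1]
orientation: [0.643, 0.766, -0.0, -0.0]
force: [-0.5, 0.3, -1.8]
width: 36.0
```

```bash
python3 -m pendant '{"linear":[[0,0,1.5],[0,0,0.5],[0,0,0]],"angular":[[0,0,0],[0,0,0],[0,0,0]],"jaw":[1,1,1]}'
python3 - <<'E'
from h import *
im,c=snap("wrist","w5");cv2.imwrite("pics/w5c.png",cv2.resize(im[190:270,250:380],None,fx=6,fy=6,interpolation=3))
im,c=snap("side","s5");cv2.imwrite("pics/s5c.png",cv2.resize(im[140:260,220:360],None,fx=5,fy=5,interpolation=3)); o=pose()[2];print(o["tool_pos"],o["force"])
E
```

```text
clock: 6.78
tool_pos: [548.0, 264.0, 33.0]
orientation: [0.643, 0.766, 0.0, 0.0]
force: [-1.1, 0.0, 3.2]
width: 36.0
[548.035621   263.99375754  32.9880169 ] [-1.25997761 -1.19027871  4.91784677]
```

View pics/s5c.png

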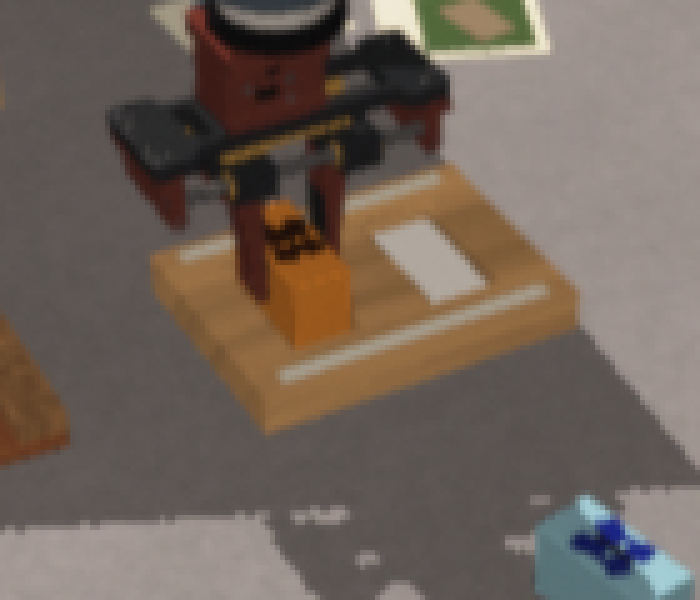

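View pics/w5c.png

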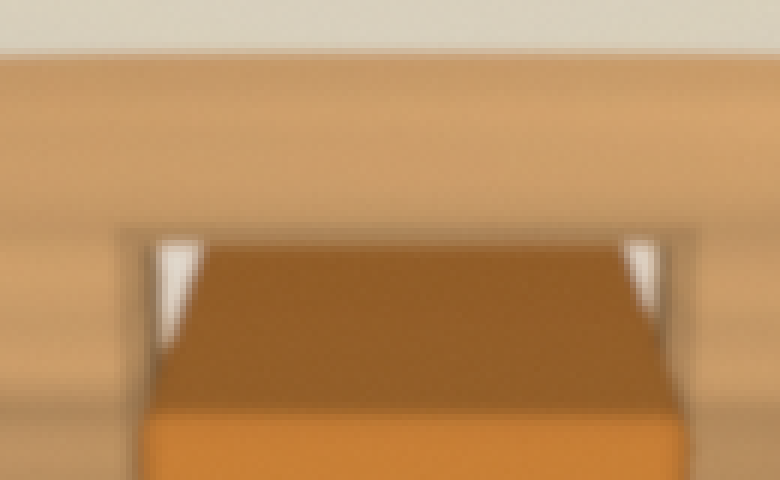

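The block is down on the pocket floor, so I release it and lift.

```bash
python3 -m pendant '{"linear":[[0,0,0],[0,0,0],[0,0,0],[0,0,0]],"angular":[[0,0,0],[0,0,0],[0,0,0],[0,0,0]],"jaw":[0.4,0.4,0.4,0.4]}';python3 -m pendant '{"linear":[[0,0,-20],[0,0,-50],[0,0,-50]],"angular":[[0,0,0],[0,0,0],[0,0,0]],"jaw":[0.3,0,0]}'
python3 - <<'E'
from h import *
plan([632,-20,150],Rdown(21),vmax=52)
E
```

```text
clock: 7.38
tool_pos: [547.9, 263.9, 32.6]
orientation: [0.643, 0.766, -0.0, -0.0]
force: [1.0, 0.5, 0.1]
width: 52.8
clock: 7.75
tool_pos: [547.9, 263.9, 155.1]
orientation: [0.643, 0.766, 0.0, 0.0]
force: [0.5, -0.6, 0.8]
width: 77.9
0 lin [-49.0, 5.6, 0.8] ang [0.0, -0.0, -1.84]
1 lin [-49.2, 4.1, 0.8] ang [0.0, -0.0, -1.84]
2 lin [-49.3, 2.5, 0.8] ang [0.0, -0.0, -1.84]
3 lin [-49.3, 0.9, 0.8] ang [0.0, -0.0, -1.84]
4 lin [-49.3, -0.7, 0.8] ang [0.0, -0.0, -1.84]
5 lin [-49.3, -2.3, 0.8] ang [0.0, -0.0, -1.84]
```

```bash
python3 -m pendant '{"linear":[[-49,6,1],[-49,4,1],[-49,2,1],[-49,1,1],[-49,-1,0]],"angular":[[0,0,-1.8],[0,0,-1.8],[0,0,-1.8],[0,0,-1.8],[0,0,-1.8]],"jaw":[0,0,0,0,0]}';python3 -m pendant '{"linear":[[-49,-2,0],[0,0,0],[0,0,0]],"angular":[[0,0,-1.8],[0,0,0],[0,0,0]],"jaw":[0,0,0]}'
python3 - <<'E'
from h import *
im,c=snap("wrist","w6");np.save("c6.npy",c)
im,c=snap("top","t6");print(pose()[0],onz("top",[(271,134)],110))
h=cv2.cvtColor(cv2.imread("pics/w6.png"),cv2.COLOR_BGR2HSV);k=cv2.inRange(h,(85,25,165),(130,255,255))
E
```

```text
clock: 8.38
tool_pos: [617.6, 26.7, 150.3]
orientation: [0.581, 0.814, 0.0, 0.001]
force: [0.0, -0.4, 0.8]
width: 87.7
clock: 8.75
tool_pos: [630.9, -18.5, 149.5]
orientation: [0.569, 0.823, 0.0, 0.0]
force: [0.0, 0.9, -0.2]
width: 87.6
[630.72306765 -17.56120121 149.16229596] [[788.32327601   8.50389073 110.        ]]
```

View pics/w6.png

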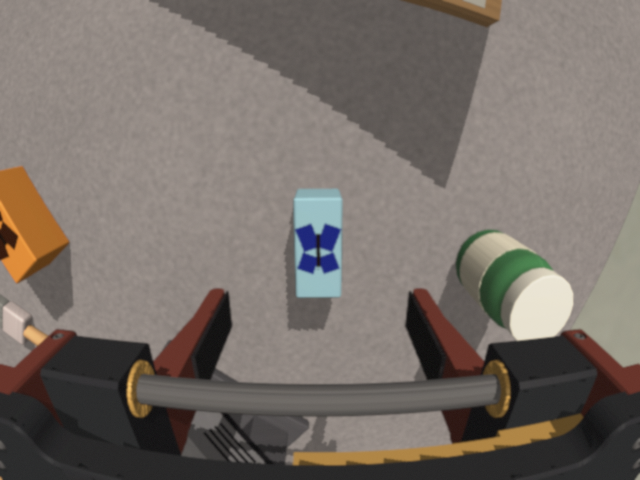

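View pics/t6.png

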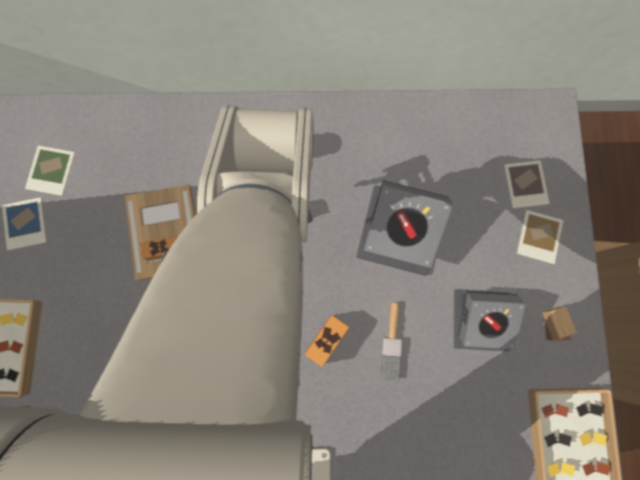

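```bash
python3 - <<'E'
from h import *
c=np.load("c6.npy",allow_pickle=True).item();p,r,_=pose()
P=onz("wrist",[(318,249),(295,199),(341,199),(297,296),(341,296)],46,c);print(P.round(1).tolist());print(r.inv().apply(P-p).round(1).tolist());print(onz("wrist",[(537,303)],110,c), r.as_matrix()[:,1])
E
```

```text
[[632.4, -21.6, 46.0], [603.2, 8.2, 46.0], [634.5, 20.0, 46.0], [630.7, -64.0, 46.0], [663.2, -51.7, 46.0]]
[[-4.4, 0.1, 103.2], [33.8, -16.6, 103.2], [33.7, 16.8, 103.2], [-43.4, -16.6, 103.2], [-43.5, 18.2, 103.2]]
[[780.41612341  14.58804369 110.        ]] [9.34868164e-01 3.54995067e-01 1.36973006e-04]
```

```bash
python3 -m pendant '{"linear":[[-4,0.3,40],[0,0,45],[0,0,33],[0,0,14],[0,0,0]],"angular":[[0,0,0],[0,0,0],[0,0,0],[0,0,0],[0,0,0]],"jaw":[0,0,0,0,0.5]}'; python3 -m pendant '{"linear":[[0,0,0],[0,0,0],[0,0,0],[0,0,0],[0,0,0]],"angular":[[0,0,0],[0,0,0],[0,0,0],[0,0,0],[0,0,0]],"jaw":[1,1,1,1,1]}'; python3 -m pendant '{"linear":[[0,0,0],[0,0,-20],[0,0,-40],[0,0,-50]],"angular":[[0,0,0],[0,0,0],[0,0,0],[0,0,0]],"jaw":[1,1,1,1]}'
python3 - <<'E'
from h import *
plan([635,277.5,130],Rdown(9.95),vmax=52)
E
```

```text
clock: 9.48
tool_pos: [632.3, -21.5, 16.3]
orientation: [0.568, 0.823, -0.0, -0.001]
force: [0.3, -0.7, 0.2]
width: 80.9
clock: 10.1
tool_pos: [632.8, -22.4, 16.9]
orientation: [0.568, 0.823, 0.0, 0.0]
force: [-0.7, 0.1, 3.0]
width: 35.9
clock: 10.6
tool_pos: [632.0, -22.3, 127.8]
orientation: [0.568, 0.823, -0.0, -0.001]
force: [0.3, -0.4, -0.6]
width: 35.9
0 lin [46.6, 18.2, -0.4] ang [-0.02, -0.01, 1.8]
1 lin [47.1, 16.7, -0.4] ang [-0.02, -0.01, 1.8]
2 lin [47.6, 15.2, -0.4] ang [-0.02, -0.01, 1.8]
3 lin [48.1, 13.7, -0.4] ang [-0.02, -0.01, 1.8]
4 lin [48.5, 12.2, -0.4] ang [-0.02, -0.01, 1.8]
5 lin [48.8, 10.7, -0.4] ang [-0.02, -0.01, 1.8]
```

```bash
python3 -m pendant '{"linear":[[47,18,0],[47,17,0],[48,15,0],[48,14,0],[48,12,0]],"angular":[[0,0,1.8],[0,0,1.8],[0,0,1.8],[0,0,1.8],[0,0,1.8]],"jaw":[1,1,1,1,1]}'; python3 -m pendant '{"linear":[[48,11,0],[0,0,30],[0,0,35],[0,0,0],[0,0,0]],"angular":[[0,0,1.8],[0,0,0],[0,0,0],[0,0,0],[0,0,0]],"jaw":[1,1,1,1,1]}'
python3 - <<'E'
from h import *
im,c=snap("wrist","w7");np.save("c7.npy",c);cv2.imwrite("pics/w7c.png",cv2.resize(im[190:270,250:380],None,fx=6,fy=6,interpolation=3)); print(pose()[0],pose()[1].as_matrix()[:,1])
E
```

```text
clock: 11.22
tool_pos: [635.1, 229.4, 127.9]
orientation: [0.631, 0.775, 0.0, 0.0]
force: [0.4, -0.2, -1.6]
width: 35.6
clock: 11.85
tool_pos: [637.0, 277.1, 63.2]
orientation: [0.643, 0.766, 0.001, 0.0]
force: [0.6, -0.5, -1.3]
width: 35.8
[637.35957787 277.2027626   63.67535287] [0.98503972 0.17230911 0.00251403]
```

View pics/w7.png

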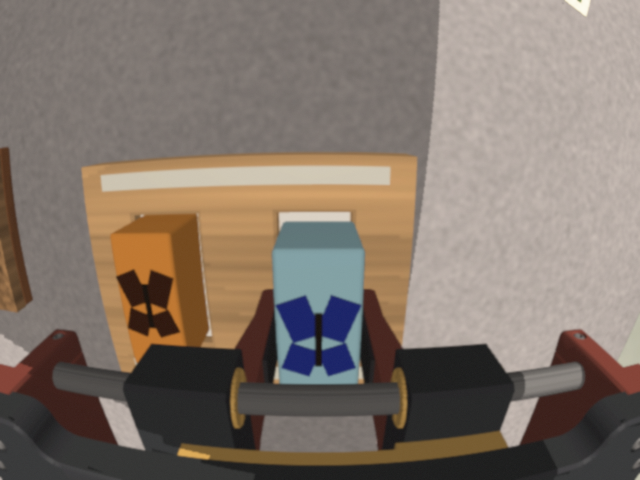

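View pics/w7c.png

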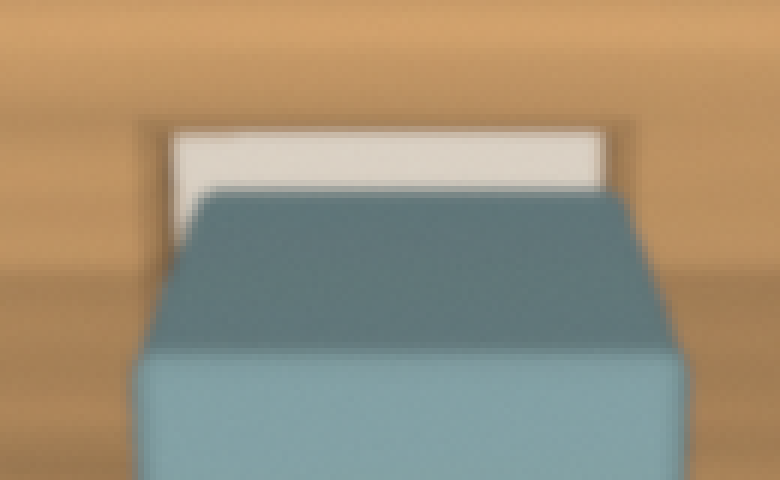

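```bash
python3 - <<'E'
from h import *
c=np.load("c7.npy",allow_pickle=True).item();p,r,_=pose()
T=lambda px,z:r.inv().apply(onz("wrist",px,z,c)-p).round(1).tolist()
print("blk",T([(284.5,221.7),(352.8,221.7)],p[2]-17)); 
print("rim",T([(275,211.3),(355,211.3)],26))
E
```

```text
blk [[39.3, -16.7, 17.0], [39.3, 17.2, 17.1]]
rim [[40.1, -23.8, 37.6], [40.1, 20.3, 37.7]]
```

```bash
python3 -m pendant '{"linear":[[2,-1.5,6],[0,0,8],[0,0,4],[0,0,0],[0,0,0]],"angular":[[0,0,0],[0,0,0],[0,0,0],[0,0,0],[0,0,0]],"jaw":[1,1,1,1,1]}'
python3 - <<'E'
from h import *
im,c=snap("wrist","w8");cv2.imwrite("pics/w8c.png",cv2.resize(im[190:270,250:380],None,fx=6,fy=6,interpolation=3)); print(pose()[0])
E
```

```text
clock: 12.52
tool_pos: [634.4, 278.6, 43.6]
orientation: [0.643, 0.766, -0.0, -0.0]
force: [0.6, -0.4, -1.3]
width: 35.9
[634.41474928 278.64868704  43.66986903]
```

View pics/w8c.png

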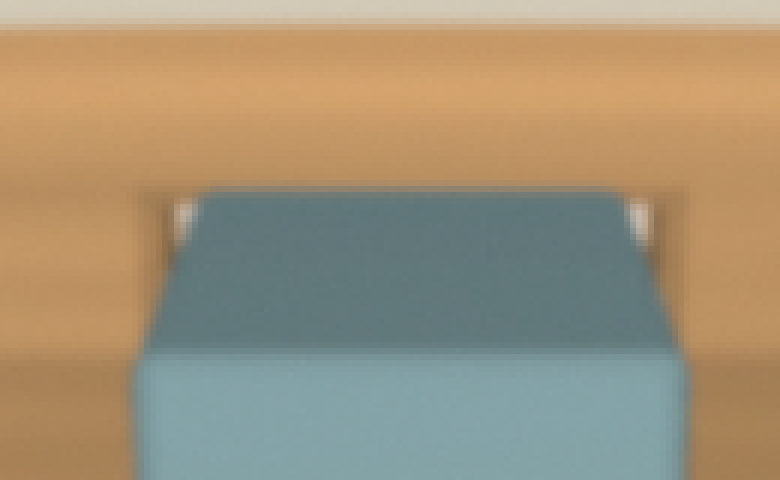

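My x correction went the wrong way: the block's front edge now overlaps the rim by about 1 mm. I'll raise it slightly, move back about 3.8 mm and check again before lowering.

```bash
python3 -m pendant '{"linear":[[0,0,-2],[-3.8,0.3,0],[0,0,2],[0,0,0],[0,0,0]],"angular":[[0,0,0],[0,0,0],[0,0,0],[0,0,0],[0,0,0]],"jaw":[1,1,1,1,1]}'
python3 - <<'E'
from h import *
im,c=snap("wrist","w9");cv2.imwrite("pics/w9c.png",cv2.resize(im[190:270,250:380],None,fx=6,fy=6,interpolation=3)); print(pose()[0])
E
```

```text
clock: 13.2
tool_pos: [635.3, 275.0, 43.6]
orientation: [0.643, 0.766, -0.0, -0.0]
force: [0.6, 0.0, -1.0]
width: 35.7
[635.30547156 274.99170781  43.61192913]
```

View pics/w9c.png

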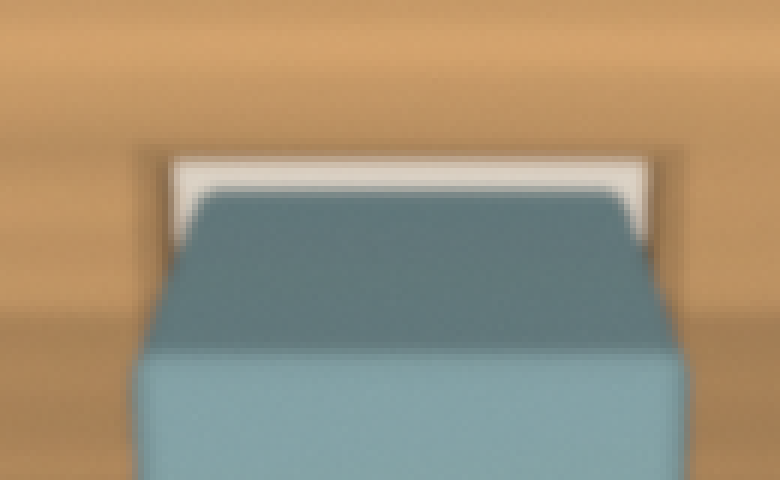

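Same view as the amber insertion, now with equal gaps all round. I lower it.

```bash
python3 -m pendant '{"linear":[[0,0,4],[0,0,4],[0,0,2.5],[0,0,0],[0,0,0]],"angular":[[0,0,0],[0,0,0],[0,0,0],[0,0,0],[0,0,0]],"jaw":[1,1,1,1,1]}'
```

```text
clock: 13.88
tool_pos: [635.3, 275.0, 33.0]
orientation: [0.643, 0.766, -0.0, -0.0]
force: [0.1, 0.3, -1.1]
width: 36.0
```

```bash
python3 -m pendant '{"linear":[[0,0,0.7],[0,0,0]],"angular":[[0,0,0],[0,0,0]],"jaw":[1,1]}'; python3 -m pendant '{"linear":[[0,0,0],[0,0,0],[0,0,0],[0,0,0]],"angular":[[0,0,0],[0,0,0],[0,0,0],[0,0,0]],"jaw":[0.4,0.4,0.4,0.4]}';python3 -m pendant '{"linear":[[0,0,-20],[0,0,-50],[0,0,-60],[0,0,-60]],"angular":[[0,0,0],[0,0,0],[0,0,0],[0,0,0]],"jaw":[0.4,0.3,0.3,0.3]}'
python3 - <<'E'
from h import *
im,c=snap("wrist","w10");im,c=snap("side","s10");print(pose()[0],pose()[2]["joint_positions"])
E
```

```text
clock: 14.12
tool_pos: [635.4, 275.0, 33.0]
orientation: [0.643, 0.766, 0.0, 0.0]
force: [-1.6, -0.5, 4.2]
width: 35.9
clock: 14.62
tool_pos: [635.3, 274.9, 32.4]
orientation: [0.643, 0.766, -0.0, -0.0]
force: [-0.3, -0.2, -0.6]
width: 52.9
clock: 15.12
tool_pos: [635.3, 274.9, 225.8]
orientation: [0.643, 0.766, 0.001, 0.0]
force: [0.1, 0.7, -0.9]
width: 61.8
[639.4082622  276.65985786 232.61799927] [3.91265571e-01 5.12339006e-01 1.46028063e+00 2.83131805e-05
 1.15416762e+00 2.17765335e-01]
```

View pics/w10.png

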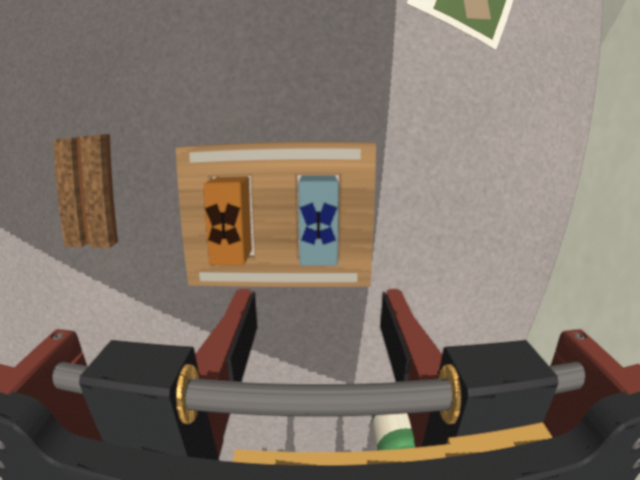

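View pics/s10.png

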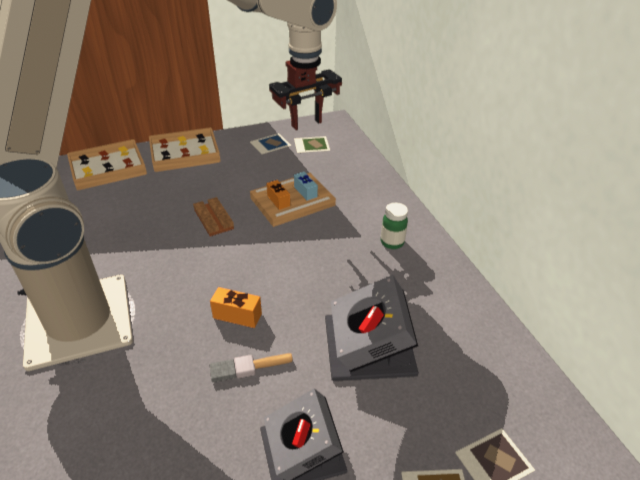

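```bash
python3 - <<'E'
from h import *
t=cv2.imread("pics/top0.png"); s=cv2.imread("pics/side0.png")
cv2.imwrite("pics/lt.png",cv2.resize(t[175:280,355:460],None,fx=5.5,fy=5.5,interpolation=3))
cv2.imwrite("pics/ls.png",cv2.resize(s[270:385,320:425],None,fx=5,fy=5,interpolation=3))
E
```

```text
(no output)
```

View pics/lt.png

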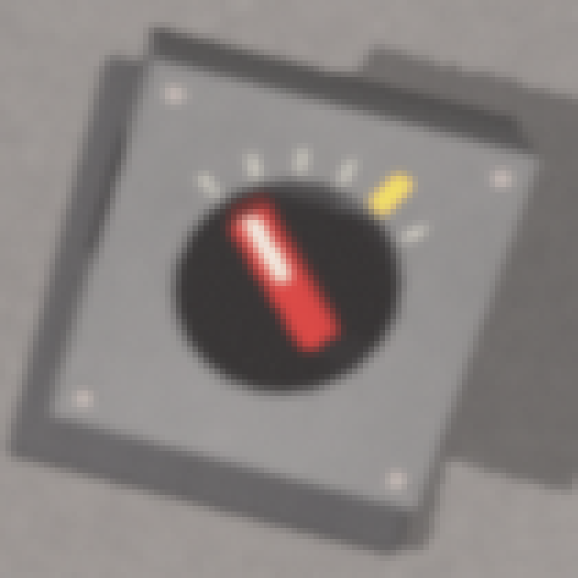

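View pics/ls.png

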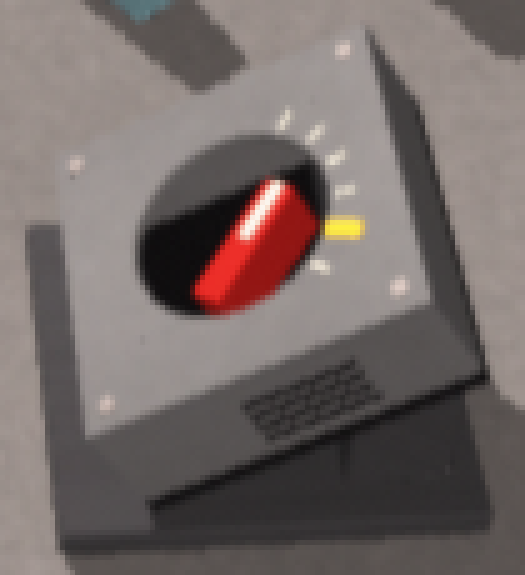

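```bash
python3 - <<'E'
from h import *
T=lambda x,y:[355+(x+.5)/5.5-.5,175+(y+.5)/5.5-.5]
S=lambda x,y:[320+(x+.5)/5-.5,270+(y+.5)/5-.5]
pts={"A":((174,94),(344,49)),"B":((502,178),(399,287)),"C":((397,480),(107,403)),"D":((84,399),(76,164)),"yel":((392,194),(345,229)),"hole":((287,287),(234,224))}
W={}
for k,(t,s) in pts.items():
    P,e=tri(S(*s),T(*t));W[k]=P;print(k,P.round(1),round(e,1))
Q=np.array([W[k] for k in "ABCD"]);c=Q.mean(0);n=np.linalg.svd(Q-c)[2][2];n*=np.sign(n[2]);print("c",c.round(1),"n",n.round(3),"tilt",np.degrees(np.arccos(n[2])))
up=(W["A"]+W["D"]-W["B"]-W["C"])/2;left=(W["D"]+W["C"]-W["A"]-W["B"])/2
print(np.linalg.norm(up),np.linalg.norm(left),(up/np.linalg.norm(up)).round(3),(left/np.linalg.norm(left)).round(3))
print("front dir az",np.degrees(np.arctan2(n[1],n[0])))
d=W["yel"]-W["hole"];print("yel dist",np.linalg.norm(d),d.round(1))
E
```

```text
A [ 645.7 -234.9  139.2] 0.6
B [ 610.8 -358.   138.6] 0.1
C [ 504.2 -327.7   75.4] 0.8
D [ 538.7 -204.5   75.4] 0.7
yel [ 607.5 -318.2  130.1] 0.5
hole [ 577.1 -281.6  104.9] 1.0
c [ 574.8 -281.3  107.2] n [-0.478  0.133  0.868] tilt 29.757928019740902
127.98772916697946 127.90227890400875 [0.271 0.963 0.002] [-0.835  0.237 -0.496]
front dir az 164.48611607000063
yel dist 53.76335110200557 [ 30.3 -36.6  25.2]
```

```bash
cat >> h.py <<'E'
az=np.radians(-15.5)
N=np.array([-.5*np.cos(az),-.5*np.sin(az),np.cos(np.pi/6)]);U=np.array([np.cos(np.pi/6)*np.cos(az),np.cos(np.pi/6)*np.sin(az),.5]);V=np.cross(N,U)
C=np.array([575.3,-281.3,106.8])
def onplane(n,px,h,c=None):
    o,d=ray(n,px,c);P=C+h*N; t=((P-o)@N)/(d@N); X=o+d*t[:,None]; return np.c_[(X-C)@U,(X-C)@V]
def Rlamp(phi): # tool z=-N, tool y at angle phi deg in panel (ccw from U)
    a=np.radians(phi); y=np.cos(a)*U+np.sin(a)*V; z=-N; return R.from_matrix(np.c_[np.cross(y,z),y,z])
E
python3 - <<'E'
from h import *
T=lambda x,y:[355+(x+.5)/5.5-.5,175+(y+.5)/5.5-.5]
S=lambda x,y:[320+(x+.5)/5-.5,270+(y+.5)/5-.5]
a=onplane("top",[T(256,206),T(318,342),T(392,194),T(287,287)],-12);print(a.round(1).tolist(),np.degrees(np.arctan2(*(a[0]-a[1])[::-1])))
a=onplane("side",[S(280,184),S(203,300)],-12);print(a.round(1).tolist(),np.degrees(np.arctan2(*(a[0]-a[1])[::-1])))
print(onplane("top",[T(392,194),T(287,287)],0).round(1).tolist(),onplane("side",[S(345,229),S(234,224)],0).round(1).tolist())
print(pose()[0])
plan(C+95*N,Rlamp(-62),vmax=48,wmax=9)
E
```

```text
[[26.1, 19.7], [-21.3, -19.5], [44.0, -29.1], [-2.5, -1.3]] 39.5562667829799
[[21.0, 19.0], [-21.2, -22.7]] 44.68200826863609
[[46.9, -26.9], [0.9, 0.6]] [[47.4, -27.2], [2.1, -2.1]]
[639.4082622  276.65985786 232.61799927]
0 lin [-43.2, -16.9, 3.2] ang [-2.57, 0.8, 7.1]
1 lin [-45.0, -11.6, 2.0] ang [-2.57, 0.8, 7.1]
2 lin [-46.1, -6.0, 1.0] ang [-2.57, 0.8, 7.1]
3 lin [-46.5, -0.2, 0.2] ang [-2.57, 0.8, 7.1]
4 lin [-46.2, 5.5, -0.4] ang [-2.57, 0.8, 7.1]
5 lin [-45.1, 11.2, -0.6] ang [-2.57, 0.8, 7.1]
6 lin [-43.4, 16.7, -0.6] ang [-2.57, 0.8, 7.1]
7 lin [-41.0, 22.0, -0.3] ang [-2.57, 0.8, 7.1]
8 lin [-37.9, 26.9, 0.2] ang [-2.57, 0.8, 7.1]
9 lin [-34.3, 31.3, 1.0] ang [-2.57, 0.8, 7.1]
10 lin [-30.2, 35.3, 2.1] ang [-2.57, 0.8, 7.1]
11 lin [-25.7, 38.6, 3.3] ang [-2.57, 0.8, 7.1]
```

```bash
python3 -m pendant '{"linear":[[-43,-17,3],[-45,-12,2],[-46,-6,1],[-46,0,0],[-46,5,0]],"angular":[[-2.6,0.8,7],[-2.6,0.8,7],[-2.6,0.8,7],[-2.6,0.8,7],[-2.6,0.8,7]],"jaw":[0.3,0.3,0.3,0.4,0.5]}'; python3 -m pendant '{"linear":[[-45,11,0],[-43,17,0],[-41,22,0],[-38,27,0],[-34,31,1]],"angular":[[-2.6,0.8,7],[-2.6,0.8,7],[-2.6,0.8,7],[-2.6,0.8,7],[-2.6,0.8,7]],"jaw":[0.5,0.5,0.5,0.5,0.5]}'
python3 - <<'E'
from h import *
print(pose()[0],pose()[2]["joint_positions"],pose()[2]["width"])
plan(C+95*N,Rlamp(-49),vmax=48,wmax=9)
E
```

```text
clock: 15.85
tool_pos: [589.1, 47.1, 207.1]
orientation: [0.84, 0.53, 0.109, 0.046]
force: [0.4, -0.2, 0.0]
width: 46.5
clock: 16.48
tool_pos: [546.5, -180.2, 190.1]
orientation: [0.945, 0.24, 0.204, 0.087]
force: [-0.6, 1.2, 0.5]
width: 44.0
[ 546.54085518 -180.19602034  190.11592121] [-0.3950892   0.25599845  2.06693187  0.27258629  0.39584984  0.4496727 ] 43.96466267719274
0 lin [-28.6, 34.8, -0.3] ang [-2.59, 0.7, 1.09]
1 lin [-27.9, 35.3, 1.0] ang [-2.59, 0.7, 1.09]
```

```bash
python3 -m pendant '{"linear":[[-28,35,0],[-28,35,1],[0,0,0],[0,0,0]],"angular":[[-2.6,0.7,1],[-2.6,0.7,1],[0,0,0],[0,0,0]],"jaw":[0.5,0.5,0.5,0.5]}'
python3 - <<'E'
from h import *
im,c=snap("wrist","w11");np.save("c11.npy",c);p,r,o=pose();print(p,o["joint_positions"],((p-C)@U,(p-C)@V,(p-C)@N));plan(C+95*N,Rlamp(-49))
E
```

```text
clock: 16.98
tool_pos: [530.8, -266.6, 188.6]
orientation: [0.942, 0.217, 0.227, 0.122]
force: [0.3, 0.1, 0.4]
width: 43.9
[ 531.0701399  -266.20679164  188.66640037] [-0.5599759   0.27770195  2.07547321  0.47750446  0.31907165  0.13808046] (np.float64(0.5290234518692429), np.float64(2.724359220792013), np.float64(94.22574474970702))
0 lin [-2.2, 1.7, -0.8] ang [-0.16, 0.01, 0.44]
```

View pics/w11.png

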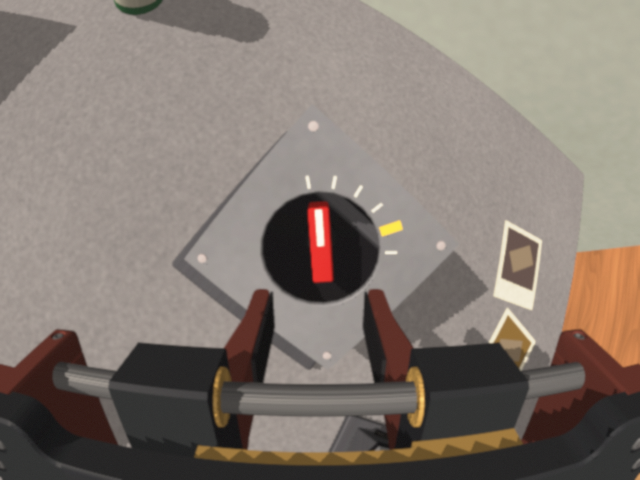

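```bash
python3 - <<'E'
from h import *
c=np.load("c11.npy",allow_pickle=True).item()
s=onplane("wrist",[(313,126),(201,259),(441,246),(327,356)],0,c);print(s.round(1).tolist(),s.mean(0).round(1))
y=onplane("wrist",[(391,228),(321,247)],0,c);print("yel",y.round(1).tolist())
h=cv2.cvtColor(cv2.imread("pics/w11.png"),cv2.COLOR_BGR2HSV)
k=cv2.inRange(h,(0,120,80),(8,255,255))|cv2.inRange(h,(172,120,80),(180,255,255)); k[:190]=0;k[295:]=0;k[:,:290]=0;k[:,:350][:, :290]=0;k[:,350:]=0
k=cv2.morphologyEx(k,cv2.MORPH_CLOSE,np.ones((15,15)))
ct=max(cv2.findContours(k,0,1)[0],key=cv2.contourArea)
for hh in(-12,):
    q=cv2.minAreaRect(onplane("wrist",ct[:,0],hh,c).astype(np.float32));print([np.round(v,1) for v in q])
# top face corners of white line
w=onplane("wrist",[(319,208),(321,246),(320,280)],-12,c);print(w.round(1).tolist())
E
```

```text
[[64.7, 62.9], [-63.5, 63.5], [64.1, -65.1], [-63.5, -64.6]] [ 0.5 -0.8]
yel [[48.1, -26.5], [3.9, 1.8]]
[array([2.6, 1.7]), array([64.6, 17.2]), np.float64(45.2)]
[[22.6, 20.3], [1.6, -0.3], [-19.8, -18.2]]
```

```bash
python3 - <<'E'
from h import *
plan(C+.4*U-.2*V+20*N,Rlamp(-46.5),n=3)
E
```

```text
0 lin [-0.7, 0.8, 24.7] ang [-0.05, 0.0, -0.69]
1 lin [-0.7, 0.7, 24.7] ang [-0.05, 0.0, -0.69]
2 lin [-0.7, 0.7, 24.7] ang [-0.05, 0.0, -0.69]
```

```bash
python3 -m pendant '{"linear":[[-1,1,25],[-1,1,25],[0,0,24],[0,0,0],[0,0,0]],"angular":[[0,0,-1],[0,0,-1],[0,0,0],[0,0,0],[0,0,0]],"jaw":[0.5,0.5,0.5,0.5,0.5]}'
python3 - <<'E'
from h import *
im,c=snap("wrist","w12");im,c=snap("side","s12");im2,c=snap("top","t12");p,r,o=pose();print(o["joint_positions"],((p-C)@U,(p-C)@V,(p-C)@N),o["width"]);plan(C+.4*U-.2*V-38*N,Rlamp(-46.5),n=4)
cv2.imwrite("pics/s12c.png",cv2.resize(im[240:400,300:440],None,fx=4,fy=3.75))
E
```

```text
clock: 17.65
tool_pos: [565.7, -278.5, 124.6]
orientation: [0.937, 0.234, 0.225, 0.126]
force: [-0.1, 0.2, -0.1]
width: 44.2
[-0.5441843   0.43997386  2.03267519  0.70430267  0.21205104 -0.11903936] (np.float64(0.6872537781243864), np.float64(-0.4490384999483979), np.float64(20.79182615844922)) 43.99277493102871
0 lin [-0.0, -0.1, 14.7] ang [-0.02, -0.01, -0.02]
1 lin [-0.0, -0.1, 14.7] ang [-0.02, -0.01, -0.02]
2 lin [-0.0, -0.1, 14.7] ang [-0.02, -0.01, -0.02]
3 lin [-0.0, -0.1, 14.7] ang [-0.02, -0.01, -0.02]
```

View pics/w12.png

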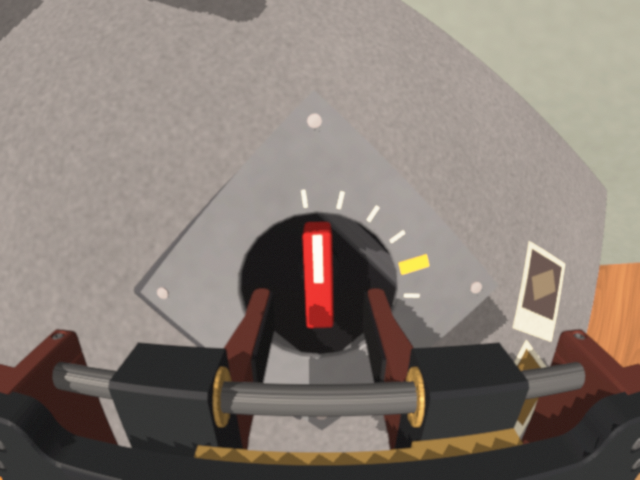

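View pics/s12c.png

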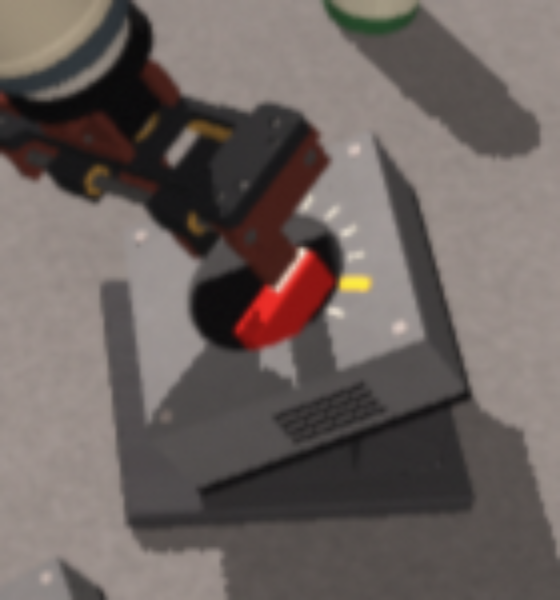

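```bash
python3 -m pendant '{"linear":[[0,0,13],[0,0,13],[0,0,0]],"angular":[[0,0,0],[0,0,0],[0,0,0]],"jaw":[0.5,0.5,0.5]}'; python3 -m pendant '{"linear":[[0,0,9],[0,0,9],[0,0,8],[0,0,0]],"angular":[[0,0,0],[0,0,0],[0,0,0],[0,0,0]],"jaw":[0.5,0.5,0.5,0.5]}'
python3 - <<'E'
from h import *
p,r,o=pose();print(o["joint_positions"],((p-C)@U,(p-C)@V,(p-C)@N),o["width"],o["force"]);plan(C+.4*U-.2*V-32*N,Rlamp(-46.5),n=1)
E
```

```text
clock: 18.18
tool_pos: [578.0, -282.7, 101.6]
orientation: [0.938, 0.233, 0.225, 0.126]
force: [0.3, -0.5, -0.4]
width: 43.9
clock: 18.68
tool_pos: [590.5, -286.1, 79.4]
orientation: [0.938, 0.233, 0.225, 0.126]
force: [0.4, 0.5, 1.0]
width: 43.9
[-0.5306176   0.55211015  1.98972948  0.95381197  0.15961268 -0.36112864] (np.float64(0.10081062121964735), np.float64(-0.5998490884049802), np.float64(-31.70689823665039)) 43.945784642264506 [0.35600941 0.46605681 0.99113562]
0 lin [0.5, -0.1, 0.3] ang [-0.13, 0.01, -0.1]
```

```bash
python3 -m pendant '{"linear":[[0,0,0],[0,0,0],[0,0,0],[0,0,0],[0,0,0]],"angular":[[0,0,0],[0,0,0],[0,0,0],[0,0,0],[0,0,0]],"jaw":[1,1,1,1,1]}'; python3 -m pendant '{"linear":[[0,0,0],[0,0,0]],"angular":[[0,0,0],[0,0,0]],"jaw":[1,1]}'
```

```text
clock: 19.3
tool_pos: [590.4, -285.8, 79.2]
orientation: [0.938, 0.233, 0.225, 0.126]
force: [-3.2, 3.0, 5.8]
width: 15.7
clock: 19.55
tool_pos: [590.4, -285.8, 79.2]
orientation: [0.938, 0.233, 0.225, 0.126]
force: [-3.6, 1.8, 5.6]
width: 15.7
```

```bash
python3 -m pendant '{"linear":[[0,0,0],[0,0,0],[0,0,0],[0,0,0],[0,0,0]],"angular":[[0,0,5],[0,0,8],[0,0,9],[0,0,9],[0,0,9]],"jaw":[1,1,1,1,1]}'; python3 -m pendant '{"linear":[[0,0,0],[0,0,0],[0,0,0],[0,0,0],[0,0,0]],"angular":[[0,0,9],[0,0,9],[0,0,8],[0,0,0],[0,0,0]],"jaw":[1,1,1,1,1]}'
python3 - <<'E'
from h import *
im,c=snap("wrist","w13");np.save("c13.npy",c);p,r,o=pose();y=r.as_matrix()[:,1];print("phi",np.degrees(np.arctan2(y@V,y@U)),o["joint_positions"],((p-C)@U,(p-C)@V,(p-C)@N),o["width"],o["force"],o["torque"])
im,c=snap("side","s13");cv2.imwrite("pics/s13c.png",cv2.resize(im[240:400,300:440],None,fx=4,fy=3.75))
E
```

```text
clock: 20.18
tool_pos: [590.4, -285.8, 79.1]
orientation: [0.961, -0.104, 0.255, 0.041]
force: [-4.2, 4.2, 5.4]
width: 15.2
clock: 20.8
tool_pos: [590.4, -285.7, 79.1]
orientation: [0.913, -0.315, 0.257, -0.017]
force: [-3.7, 2.7, 5.4]
width: 16.0
phi -112.60622399389696 [-0.53030758  0.55236679  1.99002651  0.9554999   0.15984792  0.78934197] (np.float64(-0.1833015234413633), np.float64(-0.23074053329206246), np.float64(-31.831477359692744)) 15.805121555480104 [-3.2853647   3.43833819  5.77294613] [0.46104497 0.27340957 0.16489337]
```

View pics/w13.png

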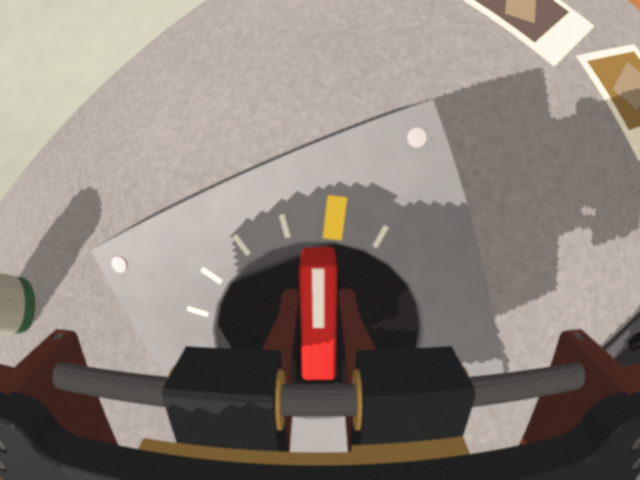

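View pics/s13c.png

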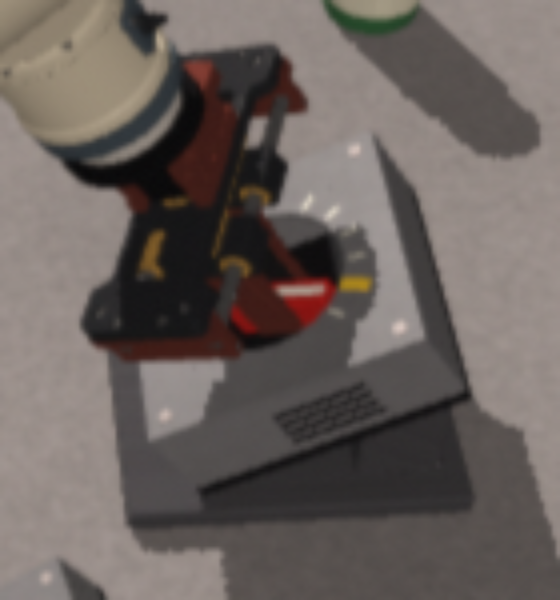

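```bash
python3 -m pendant '{"linear":[[0,0,0],[0,0,0],[0,0,0],[0,0,0]],"angular":[[0,0,7],[0,0,0],[0,0,0],[0,0,0]],"jaw":[1,1,1,1]}'
python3 - <<'E'
from h import *
im,c=snap("wrist","w14");p,r,o=pose();y=r.as_matrix()[:,1];print("phi",np.degrees(np.arctan2(y@V,y@U)),o["force"])
h=cv2.cvtColor(im,cv2.COLOR_BGR2HSV);k=cv2.inRange(h,(20,120,120),(32,255,255));k[260:]=0
ct=max(cv2.findContours(k,0,1)[0],key=cv2.contourArea);m=cv2.minAreaRect(ct);a=onplane("wrist",[m[0]],0,c)[0];print(m[0],a,np.degrees(np.arctan2(a[1],a[0])))
E
```

```text
clock: 21.4
tool_pos: [590.5, -285.7, 79.2]
orientation: [0.892, -0.37, 0.256, -0.033]
force: [-4.3, 4.0, 5.6]
width: 15.7
phi -119.60444479160356 [-3.25938461  4.15086197  5.6938966 ]
(316.0, 216.5) [ 48.14391237 -26.87607439] -29.17219883220004
```

View pics/w14.png

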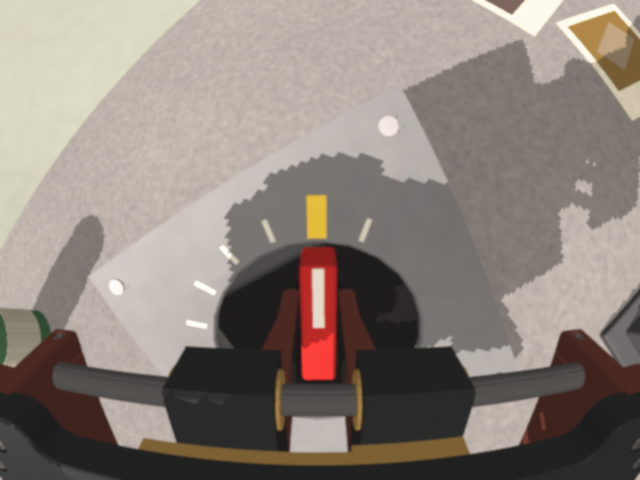

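The white line (column 318) is lined up with the yellow mark (column 316). I release and back out along the axis.

```bash
python3 -m pendant '{"linear":[[0,0,0],[0,0,0],[0,0,0],[0,0,0]],"angular":[[0,0,0],[0,0,0],[0,0,0],[0,0,0]],"jaw":[0.5,0.5,0.5,0.5]}'; python3 -m pendant '{"linear":[[0,0,-8],[0,0,-12],[0,0,-14],[0,0,-14],[0,0,-14]],"angular":[[0,0,0],[0,0,0],[0,0,0],[0,0,0],[0,0,0]],"jaw":[0.5,0.5,0.5,0.5,0.5]}'; python3 -m pendant '{"linear":[[0,0,-20],[0,0,-20],[0,0,-20],[0,0,-20],[0,0,0]],"angular":[[0,0,0],[0,0,0],[0,0,0],[0,0,0],[0,0,0]],"jaw":[0.5,0.5,0.5,0.5,0.5]}'
python3 - <<'E'
from h import *
im,c=snap("wrist","w15");im,_=snap("top","t15");im,_=snap("side","s15");p,r,o=pose();print(((p-C)@U,(p-C)@V,(p-C)@N),o["force"])
cv2.imwrite("pics/s15c.png",cv2.resize(im[120:400,180:440],None,fx=2.3,fy=2.1,interpolation=3))
E
```

```text
clock: 21.95
tool_pos: [590.6, -286.2, 78.9]
orientation: [0.892, -0.37, 0.256, -0.032]
force: [-0.1, -0.3, -0.5]
width: 43.9
clock: 22.58
tool_pos: [560.5, -277.9, 133.1]
orientation: [0.892, -0.37, 0.256, -0.032]
force: [-0.6, 0.9, 0.7]
width: 43.6
clock: 23.2
tool_pos: [522.5, -267.7, 203.4]
orientation: [0.892, -0.37, 0.257, -0.032]
force: [-0.7, -0.2, 0.6]
width: 43.5
(np.float64(-0.006650480494869271), np.float64(-0.7444394155407963), np.float64(109.41780953447885)) [ 0.35342491 -1.21121996 -0.56580867]
```

View pics/w15.png

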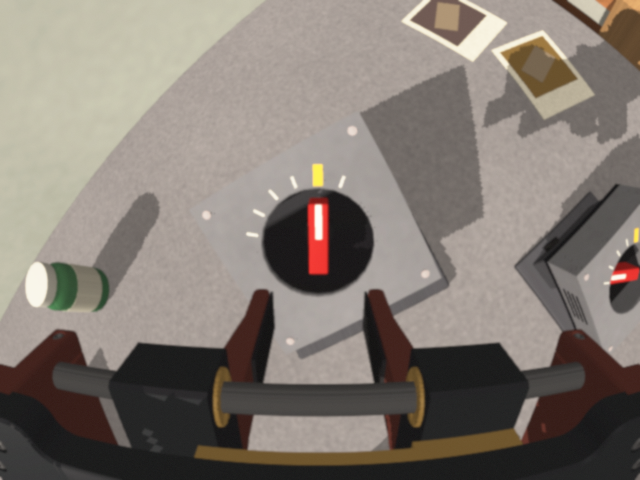

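View pics/s15c.png

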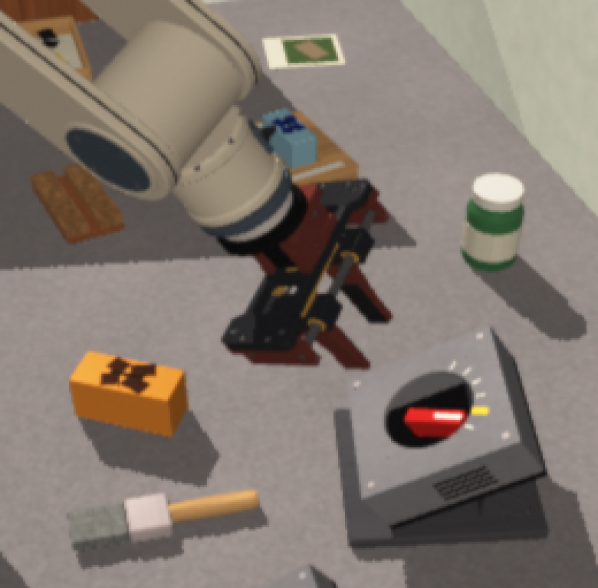

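View pics/t15.png

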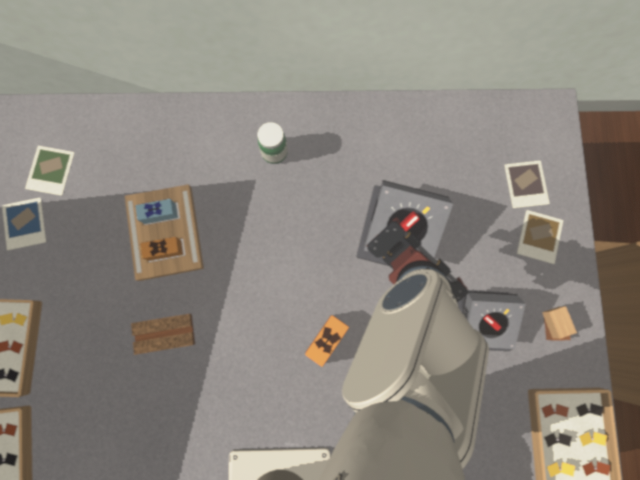

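```bash
python3 - <<'E'
from h import *
print(onz("top",[(158.5,247.5),(153.5,210.5)],62).round(1).tolist(),"pockets 549,260 / 636,275")
bot.finish_job()
E
```

```text
[[547.2, 261.1, 62.0], [631.2, 275.6, 62.0]] pockets 549,260 / 636,275
the job is handed in; nothing more can be done
```

The job is handed in, at about 23 s of the 72 s allowed; the interface gave no verdict.

- **Blocks:** The smaller amber block is in the -x pocket and the blue one is in the +x pocket. Each was lowered until it rested on the pocket floor (4–5 N), with the tool at the height for a fully home block, and only then released.
- **Knob:** I gripped the larger lamp's knob through the guard opening and turned it about 73° clockwise. I then let go and backed straight out. The white line was at pixel column 318 and the yellow mark at about 317, so they line up. I put the knob within 1° of the mark by tool angle.
- **Last checks:** In the top view, amber was about 2 mm from its pocket centre. Blue was about 5 mm off by a hand-read pixel on its butterfly. That is coarse, and a block in its pocket has only 3 mm of play either way, so I trust the fit over that reading. No tool force was left, and the jar, setting board and brush looked unmoved by eye.
- **Slip on the way:** I moved blue about 2 mm the wrong way just above its pocket. I saw it in the wrist picture and corrected it before lowering.

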